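Find the loose chamber bolt and hold its cap open

TASK

One of the three bolts along the front of the filtration block is loose. Tap each bolt lightly on its head with the fingers, in order from the robot's left to its right, hard enough that a loose one sinks; then take the cap behind the loose bolt by its fin, lift it to about 45 degrees and finish while still holding it open there, so that the filter seat under it can be inspected. Leave the other two caps shut and everything else where it stands.

Things in the scene. Friction and masses are not known exactly. Their poses are not given: they have to be found in the camera images.
- block: Fixed aluminium filtration block, 200 mm deep (its x, away from the robot), 360 mm wide (its y, to the robot's left), 70 mm high; origin at the centre of its underside, on the bench; turned up to 17 degrees. On top along its front stand three upright steel bolts (block frame x = -65, y = +120, 0, -120 mm); behind each is the hinged steel cap of the chamber it belongs to.
- bolt_left (a joint): Depth in m that the bolt at the robot's left (+y) has sunk: 0 at the start. The three look alike: hex head 22 mm across, 9 mm high, on a 25 mm flange, 10 mm of shank showing. Tapped, a tight bolt gives under 2 mm; exactly one, unknown beforehand and not told by sight, is loose: against 2 to 3 N of friction it sinks 8 mm and stays down.
- bolt_left_top (a point): Centre of the flat top face of the head of the bolt at the robot's left (+y), 92 mm above the bench at the start; it moves down with the bolt.
- cap_left (a joint): Opening angle in rad of the hinged cap behind the bolt at the robot's left (+y): 0 shut (level), at most 1.3. The cap (steel plate, about 160 to 260 g, 100 mm deep, 66 mm wide, 8 mm thick, top face 78 mm above the bench when shut) turns upward about its far edge, without a spring, and falls shut if let go at any angle.
- fin_left (a point): Grip point in the upright black fin on the near end of the cap at the robot's left (+y). The fin is 12 mm thick along the block's y, 26 mm along x, 42 mm high with a round top; the point is 26 mm above the cap's top face, 16 mm below the fin's top, 104 mm above the bench when shut, 50 mm behind the bolt. The fin can pivot between the fingers as the cap swings.
- hinge_left (a point): Point on the hinge axis (parallel to the block's y) of the cap at the robot's left (+y), 74 mm above the bench; the fin's grip point is 85 mm towards the robot and 30 mm above it when shut.
- bolt_middle (a joint): Depth in m that the bolt at the middle has sunk: 0 at the start. The three look alike: hex head 22 mm across, 9 mm high, on a 25 mm flange, 10 mm of shank showing. Tapped, a tight bolt gives under 2 mm; exactly one, unknown beforehand and not told by sight, is loose: against 2 to 3 N of friction it sinks 8 mm and stays down.
- bolt_middle_top (a point): Centre of the flat top face of the head of the bolt at the middle, 92 mm above the bench at the start; it moves down with the bolt.
- cap_middle (a joint): Opening angle in rad of the hinged cap behind the bolt at the middle: 0 shut (level), at most 1.3. The cap (steel plate, about 160 to 260 g, 100 mm deep, 66 mm wide, 8 mm thick, top face 78 mm above the bench when shut) turns upward about its far edge, without a spring, and falls shut if let go at any angle.
- fin_middle (a point): Grip point in the upright black fin on the near end of the cap at the middle. The fin is 12 mm thick along the block's y, 26 mm along x, 42 mm high with a round top; the point is 26 mm above the cap's top face, 16 mm below the fin's top, 104 mm above the bench when shut, 50 mm behind the bolt. The fin can pivot between the fingers as the cap swings.
- hinge_middle (a point): Point on the hinge axis (parallel to the block's y) of the cap at the middle, 74 mm above the bench; the fin's grip point is 85 mm towards the robot and 30 mm above it when shut.
- bolt_right (a joint): Depth in m that the bolt at the robot's right (-y) has sunk: 0 at the start. The three look alike: hex head 22 mm across, 9 mm high, on a 25 mm flange, 10 mm of shank showing. Tapped, a tight bolt gives under 2 mm; exactly one, unknown beforehand and not told by sight, is loose: against 2 to 3 N of friction it sinks 8 mm and stays down.
- bolt_right_top (a point): Centre of the flat top face of the head of the bolt at the robot's right (-y), 92 mm above the bench at the start; it moves down with the bolt.
- cap_right (a joint): Opening angle in rad of the hinged cap behind the bolt at the robot's right (-y): 0 shut (level), at most 1.3. The cap (steel plate, about 160 to 260 g, 100 mm deep, 66 mm wide, 8 mm thick, top face 78 mm above the bench when shut) turns upward about its far edge, without a spring, and falls shut if let go at any angle.
- fin_right (a point): Grip point in the upright black fin on the near end of the cap at the robot's right (-y). The fin is 12 mm thick along the block's y, 26 mm along x, 42 mm high with a round top; the point is 26 mm above the cap's top face, 16 mm below the fin's top, 104 mm above the bench when shut, 50 mm behind the bolt. The fin can pivot between the fingers as the cap swings.
- hinge_right (a point): Point on the hinge axis (parallel to the block's y) of the cap at the robot's right (-y), 74 mm above the bench; the fin's grip point is 85 mm towards the robot and 30 mm above it when shut.
- vial_mid (a point): Bystander: centre of a small amber vial, 20 mm across, 38 mm high, on the block's top between the left and middle bolts.
- stopper_mid (a point): Bystander: centre of a rubber stopper, 24 mm across, 22 mm high, on the block's top between the middle and right bolts.
- beaker_mid (a point): Bystander: centre of a glass beaker, 72 mm across, 90 mm high, on the bench left of the block.
- bottle_a_mid (a point): Bystander: centre of a white bottle, 64 mm across, 150 mm high, on the bench far left.
- bottle_b_mid (a point): Bystander: centre of a white bottle with a red top, 64 mm across, 170 mm high, on the bench far left.
- spanner_grip (a point): Bystander: handle of a 150 mm steel spanner lying on the bench between robot and block; not needed.
- meter_mid (a point): Bystander: centre of a black hand-held meter, 150 x 70 x 30 mm, lying on the bench right of the block.

How it is judged:
On the way, in this order (a step that is already met when the one before it is completed fails the run):
1. the bolt at the robot's left (+y) is tapped with the fingers (more than 2 N) (contact force between the fingers and bolt_left above 2 N), for 0.02 s.
2. the bolt at the middle is tapped with the fingers (more than 2 N) (contact force between the fingers and bolt_middle above 2 N), for 0.02 s.
3. the bolt at the robot's right (-y) is tapped with the fingers (more than 2 N) (contact force between the fingers and bolt_right above 2 N), for 0.02 s.
At the end, for the whole second after the job is handed in: The loose bolt has sunk by more than 5 mm, the cap behind it is held by the fingers (contact over 0.3 N) at more than 0.6 rad (34 degrees) open, the other two caps are shut (under 0.1 rad) with their bolts up (under 3 mm), and every bystander is within 30 mm of where it started (((value of joint bolt_left above 0.005 m and value of joint cap_left above 0.6 rad and contact force between the fingers and cap_left above 0.3 N and value of joint each of cap_middle, cap_right below 0.1 rad and value of joint each of bolt_middle, bolt_right below 0.003 m) or (value of joint bolt_middle above 0.005 m and value of joint cap_middle above 0.6 rad and contact force between the fingers and cap_middle above 0.3 N and value of joint each of cap_left, cap_right below 0.1 rad and value of joint each of bolt_left, bolt_right below 0.003 m) or (value of joint bolt_right above 0.005 m and value of joint cap_right above 0.6 rad and contact force between the fingers and cap_right above 0.3 N and value of joint each of cap_left, cap_middle below 0.1 rad and value of joint each of bolt_left, bolt_middle below 0.003 m)) and distance of each of vial_mid, stopper_mid, beaker_mid, bottle_a_mid, bottle_b_mid, spanner_grip, meter_mid from where it was at the start of the episode below 0.03 m); the arm keeps its last pose, push and grip.
It fails at once if a cap is lifted (over 0.2 rad) whose bolt has not been found loose ((value of joint cap_left above 0.2 rad and value of joint bolt_left below 0.005 m) or (value of joint cap_middle above 0.2 rad and value of joint bolt_middle below 0.005 m) or (value of joint cap_right above 0.2 rad and value of joint bolt_right below 0.005 m)).
It fails at once if a bolt is struck hard (over 60 N) (contact force between the fingers and bolt_left above 60 N or contact force between the fingers and bolt_middle above 60 N or contact force between the fingers and bolt_right above 60 N).
It fails at once if a bystander is pushed more than 30 mm (distance of any of vial_mid, stopper_mid, beaker_mid, bottle_a_mid, bottle_b_mid, spanner_grip, meter_mid from where it was at the start of the episode above 0.03 m).
It also fails if it takes over 54 s, if anything falls off the work surface, if the arm or the gripper's body presses on something with over 40 N, if the wrist force passes 120 N, or if a joint passes its speed limit or range.

ROBOT

A 6-joint arm with a two-finger parallel gripper is mounted at the origin on the work surface. World frame = base frame: x ahead of the robot, y to its left, z up, the work surface at z = 0. Lengths are in m, angles in rad, forces in N, time in s.
With the tool pointing down it reaches from about 0.35 to 0.975 m from the base axis. Payload 4.9 kg.
Tool frame: the origin (TCP) lies midway between the tips of the shut fingers; the grasp point (between the pads) lies ctrl.tcp_to_grasp behind it (ctrl.tcp_to_grasp is the distance from the TCP to the grasp point, in m); z points along the fingers, y is the direction in which the jaws open and shut (so a half turn about z gives the same grasp; the last joint's range is limited). The gripper opens to 85 mm and grips with 20 to 120 N. Pads are 22 mm wide; open, the fingers measure 114 mm over their backs; the gripper's body (76 mm by 85 mm) begins 54 mm behind the grasp point. The pads swing forward as they close: fully open they stand 13 mm farther back than shut.
Start: joints at [1.095, 0.053, 1.613, -0, 1.476, -0.119], TCP at [0.218, 0.586, 0.231] pointing down, gripper open.
Joint ranges: [-3.01, 3.01], [-1.01, 2.22], [0.06, 2.58], [-1.02, 4.17], [0.09, 2.62], [-3.14, 3.14]. Speed limits (rad/s): [2.57, 2.57, 3.14, 3.14, 3.14, 3.14].

INTERFACE

Orientations are given as a rotation vector (axis times angle).
In Python, from station import ctrl, get_image, calibration, finish_job, models gives the robot as it stands.
- The arm moves only by the shell command python3 -m creep 'ROWS' [FORCE]. ROWS is JSON, a list of rows, each a list of 7 numbers: the opening, from 0 (shut) to 1 (fully open), then the shift along the tool's x, y, z in m, then the turn, a rotation vector about the tool's x, y, z in degrees. A call has 1 to 20 rows; each row shifts and turns the commanded pose from where the row before left it, along the tool's axes as they then stand; what a row does not reach is not made up. A row lasts 1/10 s, in which the tool goes at most 50 mm and 8.59 degrees, less where a joint would pass 70% of its speed; a pose out of reach is approached as far as the arm can. A call with a gripper value outside its range is refused whole. The fingers move at their own pace and stop on an object; FORCE is the grip in N (left out, the last holds). Time passes only in rows, so rows that do not move let the fingers close. It gives the time, the measured TCP pose, the force and the opening at its end, in the units of the state.
- ctrl.get_obs(): the state, without advancing time (a new reading comes with each control period).
- get_image(name): name is "scene" or "top" or "wrist"; returns the picture (480x640x3 uint8, red, green, blue); there is no depth.
- calibration(name): a dict with "mtx" (3x3 intrinsics, pixels), "R" (3x3) and "t" (3): a world point X has camera coordinates R X + t. Camera axes: x right, y down, z forward; pixel columns grow to the right and rows downward; lengths in m; the calibration is good to about 2 mm. A picture is of the moment at which its call begins: read the wrist's pose just before it. calibration takes no time and is no camera call; for the wrist camera it gives the pose at the moment of the call.
- finish_job(): hands the job in, once; it reports no verdict.
Trained networks look in the newest picture that a camera, given by its name, has taken for a name from the list of things; names that differ only in an ending like _2 or _b are one class to them, and where a whole thing is asked for, a point or a joint stands for the part that bears it (a point fixed in the world has none). Each returns a list of dicts, best first, with "conf" (0 to 1); they miss things now and then, are a little off and sometimes report something else, mostly with a low value. They report only what shows in the picture. A call takes as long as a camera call.
- models.search_frame(camera, name): "extent" ([left, top, right, bottom] in pixels, round what is visible of it).
The state is a dict: "t": time; "q": joint angles; "dq": joint speeds; "effort": joint torques, N m; "tool_pos": TCP position; "tool_rot": TCP orientation; "contact_force": force on the tool from outside, world axes, zero at the start; "wrist_torque": the same for the moment, N m; "opening": finger opening in m.
Only numpy, scipy, OpenCV 4.12 (cv2) and the standard library are available. Lean on these libraries where they do the work, as an engineer would, in place of code of your own. Each camera call takes 0.05 s, during which the arm holds its last target. There are 200 camera calls.

## Working session

There is one attempt and no reset: what is moved stays moved. The work goes in short steps, Python scripts to look and compute and a shell command to move; the robot and the scene stay as the last step left them, time stands still between calls to the robot, and variables do not carry over. Pictures are saved under pics/ and viewed, about 8 in all and at most 12, crops included, and the job is handed in when it is done.

```bash
mkdir -p pics
cat > h.py <<'E'
import numpy as np,cv2
from station import ctrl,get_image,calibration,finish_job,models
from scipy.spatial.transform import Rotation as Ro
def save(n,f):
    im=get_image(n); cv2.imwrite('pics/'+f,im[:,:,::-1]); return im
def ray(c,u,v,z):
    K,R,t=[np.array(c[k],float) for k in('mtx','R','t')]
    d=R.T@np.linalg.inv(K)@[u,v,1]; o=-R.T@t.ravel(); return o+d*(z-o[2])/d[2]
def proj(c,X):
    K,R,t=[np.array(c[k],float) for k in('mtx','R','t')]
    p=K@(R@np.array(X)+t.ravel()); return p[:2]/p[2]
E
python3 - <<'E'
from h import *
im=save('top','top1.png'); c=calibration('top')
for n in ['bolt_left','bolt_middle','bolt_right','fin_left','cap_left','cap_middle','vial_mid','stopper_mid','block']:
    for d in models.search_frame('top',n)[:4]:
        e=d['extent']; print(n,np.round(e),round(d['conf'],2),ray(c,(e[0]+e[2])/2,(e[1]+e[3])/2,.09).round(3))
o=ctrl.get_obs(); print(o['t'],o['tool_pos'],Ro.from_rotvec(o['tool_rot']).as_matrix().round(3),o['contact_force'],o['opening'],ctrl.tcp_to_grasp)
print(-np.array(c['R']).T@np.array(c['t']).ravel())
E
```

```text
bolt_left [346. 211. 378. 251.] 0.49 [ 0.548 -0.026  0.09 ]
bolt_left [257. 263. 268. 270.] 0.39 [0.468 0.215 0.09 ]
bolt_middle [306. 264. 316. 273.] 0.61 [0.461 0.099 0.09 ]
bolt_right [358. 262. 370. 271.] 0.55 [ 0.462 -0.029  0.09 ]
bolt_right [274. 293. 290. 350.] 0.26 [0.336 0.171 0.09 ]
fin_left [249. 207. 279. 256.] 0.95 [0.554 0.211 0.09 ]
cap_left [248. 208. 279. 252.] 0.66 [0.557 0.211 0.09 ]
cap_left [239. 193. 385. 283.] 0.53 [0.534 0.095 0.09 ]
cap_middle [299. 206. 329. 251.] 0.96 [0.557 0.089 0.09 ]
cap_middle [256. 260. 269. 273.] 0.31 [0.468 0.215 0.09 ]
stopper_mid [331. 261. 340. 272.] 0.57 [0.465 0.04  0.09 ]
block [240. 189. 386. 282.] 0.67 [0.539 0.092 0.09 ]
block [256. 264. 268. 269.] 0.39 [0.469 0.216 0.09 ]
0.5 [0.21827314 0.58560559 0.23127509] [[-0.937  0.349 -0.   ]
 [ 0.349  0.937 -0.   ]
 [ 0.    -0.    -1.   ]] [ 0.08365527 -0.9037292  -0.72807587] 0.08548447463985312 0.0187
[0.33987475 0.0464173  1.51569221]
```

View pics/top1.png

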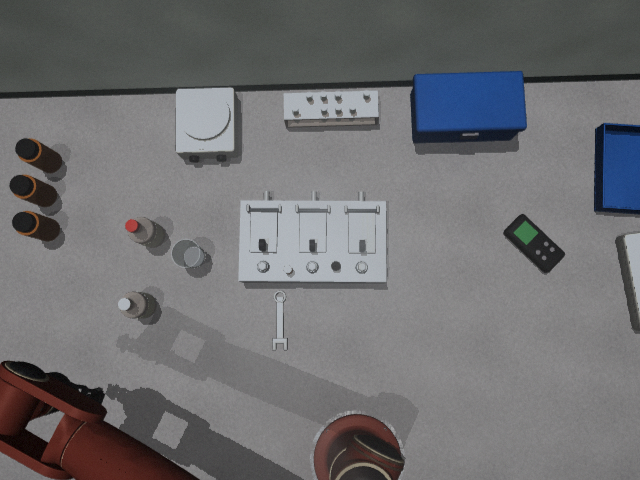

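The picture shows the block with bolts at about (263,267), (312,267) and (362,267), and fins at (262,244), (312,246) and (362,246). The vial is at (289,271) and the stopper at (336,266). The block is nearly square to the world axes. I'll move above its front for a close look.

```bash
python3 -m creep '[[1,0,0,-0.016,0,0,-7],[1,0,0,-0.016,0,0,-7],[1,0,0,-0.016,0,0,-7],[0,-0.0135,-0.0325,0,0,0,0],[0,-0.0135,-0.0325,0,0,0,0],[0,-0.0135,-0.0325,0,0,0,0],[0,-0.0135,-0.0325,0,0,0,0],[0,-0.0135,-0.0325,0,0,0,0],[0,-0.0135,-0.0325,0,0,0,0],[0,-0.0135,-0.0325,0,0,0,0],[0,-0.0135,-0.0325,0,0,0,0],[0,-0.0135,-0.0325,0,0,0,0],[0,-0.0135,-0.0325,0,0,0,0],[0,-0.0135,-0.0325,0,0,0,0],[0,-0.0135,-0.0325,0,0,0,0],[0,-0.0135,-0.0325,0,0,0,0],[0,-0.0135,-0.0325,0,0,0,0],[0,-0.0135,-0.0325,0,0,0,0],[0,0,0,0,0,0,0],[0,0,0,0,0,0,0]]'
python3 - <<'E'
from h import *
c=calibration('wrist')
im=save('wrist','w1.png')
print(ray(c,320,240,.09),-np.array(c['R']).T@np.array(c['t']).ravel())
for n in ['bolt_left','fin_left','vial_mid','stopper_mid']:
    for d in models.search_frame('wrist',n)[:4]:
        e=d['extent']; print(n,np.round(e),round(d['conf'],2),ray(c,(e[0]+e[2])/2,(e[1]+e[3])/2,.092).round(3))
o=ctrl.get_obs(); print(Ro.from_rotvec(o['tool_rot']).as_matrix().round(3),o['contact_force'])
E
```

```text
t: 2.5
tool_pos: [0.4256, 0.0998, 0.2794]
tool_rot: [0.012, -3.141, -0.001]
contact_force: [0.4, 0.3, 1.1]
opening: -0.0002
[0.45530392 0.10540616 0.09      ] [0.35151565 0.10004638 0.42263337]
bolt_left [413. 244. 440. 264.] 0.75 [0.469 0.215 0.092]
bolt_left [144. 198. 484. 367.] 0.64 [0.502 0.1   0.092]
fin_left [382. 281. 447. 349.] 0.64 [0.539 0.209 0.092]
fin_left [519. 240. 635. 318.] 0.49 [0.496 0.377 0.092]
vial_mid [358. 234. 383. 264.] 0.73 [0.464 0.157 0.092]
vial_mid [414. 242. 442. 266.] 0.66 [0.469 0.217 0.092]
stopper_mid [248. 239. 272. 263.] 0.96 [0.467 0.044 0.092]
stopper_mid [373.  51. 412. 188.] 0.3 [0.339 0.17  0.092]
[[-1.    -0.012  0.   ]
 [-0.012  1.     0.   ]
 [-0.     0.    -1.   ]] [-0.75912772  0.79079143 -0.19347903]
```

View pics/w1.png

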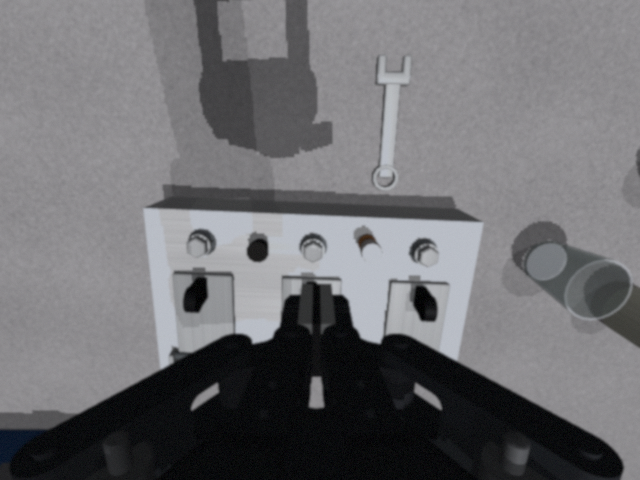

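The wrist view shows bolt heads at about (428,250), (314,244) and (198,241). The vial is at (370,243), the stopper at (258,249), and the left and right fins at (426,302) and (196,294). Next I'll convert these to positions.

Run:
```python
from h import *
c=calibration('wrist')
P=[ray(c,u,v,.092) for u,v in [(428,250),(314,244),(198,241)]]
for p in P: print(p.round(4))
d=P[0]-P[2]; print('yaw',np.degrees(np.arctan2(-d[0],d[1])),np.linalg.norm(d))
# tops of fins z .12
for u,v in [(432,313),(187,308)]: print(ray(c,u,v,.118).round(3))
im=cv2.imread('pics/w1.png')[180:360,140:490]; cv2.imwrite('pics/w1c.png',cv2.resize(im,None,fx=2.25,fy=2.25,interpolation=2))
```

```text
[0.4637 0.2175 0.092 ]
[0.4587 0.1006 0.092 ]
[ 0.4569 -0.0172  0.092 ]
yaw -1.6695423151748832 0.23477608371869893
[0.521 0.22  0.118]
[ 0.519 -0.025  0.118]
```

View pics/w1c.png

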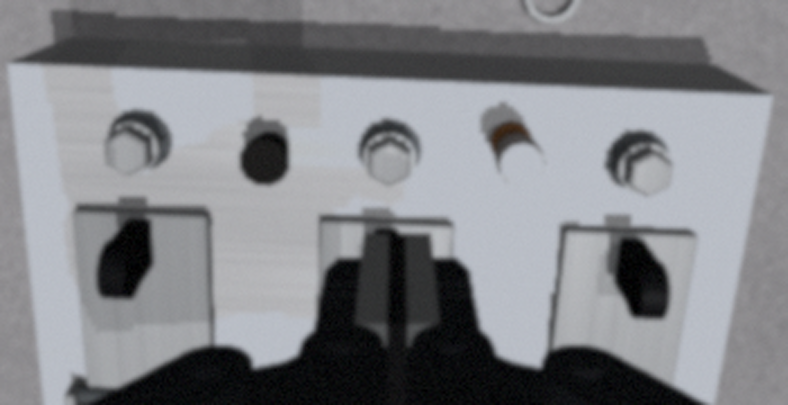

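Run:
```python
from h import *
c=calibration('wrist')
P=[ray(c,140+u/2.25,180+v/2.25,.092) for u,v in [(652,170),(388,160),(128,150)]]
for p in P: print(p.round(4))
d=P[0]-P[2]; yaw=np.arctan2(-d[0],d[1]); print('yaw',np.degrees(yaw),np.linalg.norm(d))
for u,v in [(655,303),(115,282)]: print('fin',ray(c,140+u/2.25,180+v/2.25,.118).round(4))
ex=np.array([np.cos(yaw),np.sin(yaw),0])
for p in P: print('finexp',(p+.05*ex).round(4))
o=ctrl.get_obs(); R=Ro.from_rotvec(o['tool_rot']).as_matrix()
print(o['tool_pos'],(R.T@(P[0]-o['tool_pos'])).round(4))
```

```text
[0.4698 0.22   0.092 ]
[0.4664 0.0991 0.092 ]
[ 0.463  -0.0188  0.092 ]
yaw -1.624227305242193 0.23892902542938205
fin [0.5233 0.2189 0.118 ]
fin [ 0.5157 -0.0207  0.118 ]
finexp [0.5197 0.2186 0.092 ]
finexp [0.5164 0.0977 0.092 ]
finexp [ 0.513  -0.0203  0.092 ]
[0.42521062 0.10104711 0.27937842] [-0.0459  0.1184  0.1874]
```

```bash
python3 -m creep '[[0,0,0,0,0,0,2.3],[0,-0.007,0.02,0,0,0,0],[0,-0.007,0.02,0,0,0,0],[0,-0.007,0.02,0,0,0,0],[0,-0.007,0.02,0,0,0,0],[0,-0.007,0.02,0,0,0,0],[0,-0.007,0.02,0,0,0,0],[0,0,0,0.024,0,0,0],[0,0,0,0.024,0,0,0],[0,0,0,0.024,0,0,0],[0,0,0,0.024,0,0,0],[0,0,0,0.024,0,0,0],[0,0,0,0.024,0,0,0],[0,0,0,0.016,0,0,0],[0,0,0,0,0,0,0],[0,0,0,0,0,0,0],[0,0,0,0,0,0,0]]'
python3 - <<'E'
from h import *
im=save('wrist','w2.png');cv2.imwrite('pics/w2c.png',cv2.resize(im[:,:,::-1][150:450,120:520],None,fx=2,fy=2))
E
```

```text
t: 4.45
tool_pos: [0.4722, 0.2193, 0.121]
tool_rot: [0.047, 3.139, 0.001]
contact_force: [0.2, -0.3, 0.4]
opening: -0.0003
```

View pics/w2c.png

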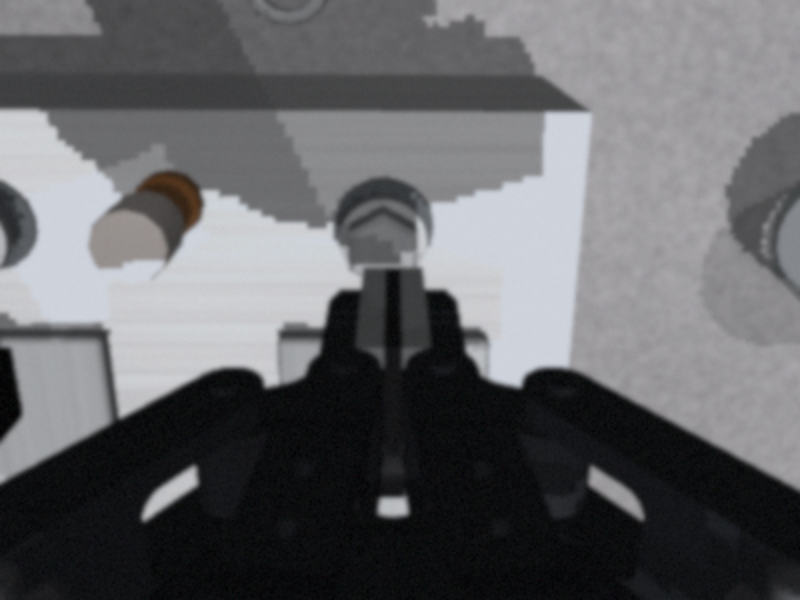

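The bolt head at crop (385,240) lies under the fingertips at (393,270), and the jaws are square to the block. I'll go down for the first tap.

```bash
python3 -m creep '[[0,0.002,0,0.008,0,0,0],[0,0,0,0.008,0,0,0],[0,0,0,0.006,0,0,0],[0,0,0,0.002,0,0,0],[0,0,0,0.001,0,0,0],[0,0,0,0.001,0,0,0],[0,0,0,0.001,0,0,0],[0,0,0,0.001,0,0,0],[0,0,0,0,0,0,0]]'
```

```text
t: 5.4
tool_pos: [0.4694, 0.2189, 0.0916]
tool_rot: [0.048, 3.141, 0.0]
contact_force: [0.5, -0.3, -0.6]
opening: -0.0
```

```bash
python3 -m creep '[[0,0,0,0.001,0,0,0],[0,0,0,0,0,0,0]]'; python3 -m creep '[[0,0,0,0.001,0,0,0],[0,0,0,0,0,0,0]]'
```

```text
t: 5.6
tool_pos: [0.4694, 0.2189, 0.0906]
tool_rot: [0.048, 3.141, 0.0]
contact_force: [-1.0, -0.9, 2.0]
opening: 0.0
t: 5.8
tool_pos: [0.4694, 0.2189, 0.0894]
tool_rot: [0.048, 3.141, 0.0]
contact_force: [0.2, -0.4, 1.9]
opening: 0.0003
```

```bash
python3 -m creep '[[0,0,0,0.001,0,0,0],[0,0,0,0,0,0,0]]'; python3 -m creep '[[0,0,0,0.001,0,0,0],[0,0,0,0,0,0,0]]'
```

```text
t: 6.0
tool_pos: [0.4693, 0.2189, 0.0883]
tool_rot: [0.048, 3.141, 0.0]
contact_force: [0.2, -0.1, 1.8]
opening: 0.0002
t: 6.2
tool_pos: [0.4693, 0.2189, 0.0873]
tool_rot: [0.048, 3.141, 0.0]
contact_force: [-0.3, -0.6, 1.0]
opening: -0.0001
```

```bash
python3 -m creep '[[0,0,0,0.001,0,0,0],[0,0,0,0.001,0,0,0],[0,0,0,0,0,0,0]]'; python3 -m creep '[[0,0,0,0.001,0,0,0],[0,0,0,0,0,0,0]]';python3 -m creep '[[0,0,0,0.001,0,0,0],[0,0,0,0,0,0,0]]'
```

```text
t: 6.5
tool_pos: [0.4691, 0.2188, 0.0851]
tool_rot: [0.048, 3.141, 0.0]
contact_force: [-0.2, 0.3, 1.2]
opening: -0.0005
t: 6.7
tool_pos: [0.4691, 0.2188, 0.0841]
tool_rot: [-0.048, -3.141, 0.0]
contact_force: [0.9, -0.6, 0.9]
opening: -0.0001
t: 6.9
tool_pos: [0.4691, 0.2189, 0.084]
tool_rot: [-0.048, -3.141, 0.0]
contact_force: [-0.6, -0.7, 5.8]
opening: 0.0003
```

The left bolt sank about 8 mm at a low force (1–2 N) and then bottomed at 5.8 N, so it is loose. Next is the middle bolt.

```bash
python3 -m creep '[[0,0,0,-0.01,0,0,0],[0,0,0,-0.02,0,0,0],[0,0,0,-0.02,0,0,0],[0,0,-0.02,0,0,0,0],[0,0,-0.02,0,0,0,0],[0,0,-0.02,0,0,0,0],[0,0,-0.02,0,0,0,0],[0,0,-0.02,0,0,0,0],[0,0,-0.02,0,0,0,0],[0,0,0,0,0,0,0],[0,0,0,0.015,0,0,0],[0,0,0,0.015,0,0,0],[0,0,0,0.004,0,0,0],[0,0,0,0,0,0,0],[0,0,0,0,0,0,0]]'
python3 - <<'E'
from h import *
im=save('wrist','w3.png');cv2.imwrite('pics/w3c.png',im[:,:,::-1][150:400,120:520])
E
```

```text
t: 8.4
tool_pos: [0.4654, 0.0993, 0.099]
tool_rot: [-0.047, -3.141, 0.0]
contact_force: [0.6, -0.5, 0.6]
opening: 0.0
```

View pics/w3c.png

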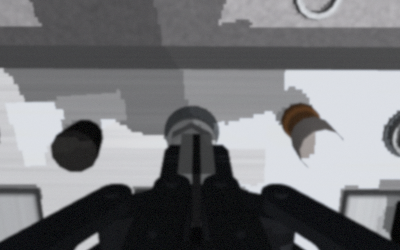

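The middle bolt head at crop (192,128) is under the fingertips at (196,140). The vial and stopper are untouched. I'll tap it.

```bash
python3 -m creep '[[0,0,0,0.004,0,0,0],[0,0,0,0.001,0,0,0],[0,0,0,0.001,0,0,0],[0,0,0,0.001,0,0,0],[0,0,0,0,0,0,0]]'; python3 -m creep '[[0,0,0,0.001,0,0,0],[0,0,0,0,0,0,0]]'
```

```text
t: 8.95
tool_pos: [0.4654, 0.0989, 0.0922]
tool_rot: [-0.048, -3.141, 0.0]
contact_force: [-0.2, -0.6, 0.1]
opening: -0.0001
t: 9.15
tool_pos: [0.4656, 0.0989, 0.0915]
tool_rot: [0.048, 3.141, -0.0]
contact_force: [-0.4, -1.2, 0.5]
opening: 0.0001
```

```bash
python3 -m creep '[[0,0,0,0.001,0,0,0],[0,0,0,0,0,0,0]]'; python3 -m creep '[[0,0,0,0.001,0,0,0],[0,0,0,0,0,0,0],[0,0,0,0,0,0,0]]'
```

```text
t: 9.35
tool_pos: [0.4657, 0.0989, 0.0914]
tool_rot: [-0.048, -3.141, 0.0]
contact_force: [-3.7, 0.0, 7.2]
opening: -0.0005
t: 9.65
tool_pos: [0.4658, 0.0989, 0.0913]
tool_rot: [-0.048, -3.141, 0.0]
contact_force: [-6.5, -0.7, 11.7]
opening: 0.0002
```

The middle bolt is tight: 11.7 N with almost no give. On to the right bolt.

```bash
python3 -m creep '[[0,0,0,-0.01,0,0,0],[0,0,0,-0.015,0,0,0],[0,0,0,-0.015,0,0,0],[0,0,-0.02,0,0,0,0],[0,0,-0.02,0,0,0,0],[0,0,-0.02,0,0,0,0],[0,0,-0.02,0,0,0,0],[0,0,-0.02,0,0,0,0],[0,0,-0.02,0,0,0,0],[0,0,0,0,0,0,0],[0,0,0,0.015,0,0,0],[0,0,0,0.015,0,0,0],[0,0,0,0.004,0,0,0],[0,0,0,0.001,0,0,0],[0,0,0,0.001,0,0,0],[0,0,0,0,0,0,0]]'; python3 -m creep '[[0,0,0,0.001,0,0,0],[0,0,0,0,0,0,0]]';python3 -m creep '[[0,0,0,0.001,0,0,0],[0,0,0,0,0,0,0]]'
```

```text
t: 11.25
tool_pos: [0.4624, -0.0209, 0.0941]
tool_rot: [0.047, 3.14, -0.0]
contact_force: [0.4, 0.4, 1.2]
opening: -0.0002
t: 11.45
tool_pos: [0.4621, -0.021, 0.0926]
tool_rot: [0.048, 3.141, -0.0]
contact_force: [-0.2, 0.6, -0.1]
opening: -0.0002
t: 11.65
tool_pos: [0.4621, -0.0211, 0.0916]
tool_rot: [0.048, 3.141, -0.0]
contact_force: [0.1, 2.0, 0.6]
opening: -0.0
```

```bash
python3 -m creep '[[0,0,0,0.001,0,0,0],[0,0,0,0,0,0,0]]';python3 -m creep '[[0,0,0,0.001,0,0,0],[0,0,0,0,0,0,0],[0,0,0,0,0,0,0]]'
```

```text
t: 11.85
tool_pos: [0.4622, -0.0211, 0.0914]
tool_rot: [0.048, 3.141, -0.0]
contact_force: [-2.6, 0.4, 6.5]
opening: 0.0001
t: 12.15
tool_pos: [0.4623, -0.0211, 0.0913]
tool_rot: [-0.048, -3.141, 0.0]
contact_force: [-5.4, 2.3, 11.6]
opening: 0.0002
```

The right bolt is tight too (11.6 N). The left one is loose, so I'll raise the tool, open the fingers and go above the left fin.

```bash
python3 -m creep '[[0,0,0,-0.01,0,0,0],[0,0,0,-0.03,0,0,0],[0.5,0,0,-0.03,0,0,0],[0.5,0,0,-0.02,0,0,0],[0.5,-0.006,0.024,0,0,0,0],[0.5,-0.006,0.024,0,0,0,0],[0.5,-0.006,0.024,0,0,0,0],[0.5,-0.006,0.024,0,0,0,0],[0.5,-0.006,0.024,0,0,0,0],[0.5,-0.006,0.024,0,0,0,0],[0.5,-0.006,0.024,0,0,0,0],[0.5,-0.006,0.024,0,0,0,0],[0.5,-0.001,0.024,0,0,0,0],[0.5,-0.001,0.024,0,0,0,0],[0.5,0,0,0,0,0,0],[0.5,0,0,0.03,0,0,0],[0.5,0,0,0.03,0,0,0],[0.5,0,0,0,0,0,0],[0.5,0,0,0,0,0,0]]'
python3 - <<'E'
from h import *
im=save('wrist','w4.png')
c=calibration('wrist')
R=Ro.from_rotvec(ctrl.get_obs()['tool_rot']).as_matrix();p=ctrl.get_obs()['tool_pos'];print('tcp',proj(c,p),'fin expected',proj(c,[.5195,.218,.12]))
E
```

```text
t: 14.05
tool_pos: [0.5188, 0.2167, 0.1192]
tool_rot: [-0.048, -3.14, 0.001]
contact_force: [0.9, 0.1, -0.0]
opening: 0.0428
tcp [313.71119259 300.32163309] fin expected [315.80572449 299.01348775]
```

View pics/w4.png

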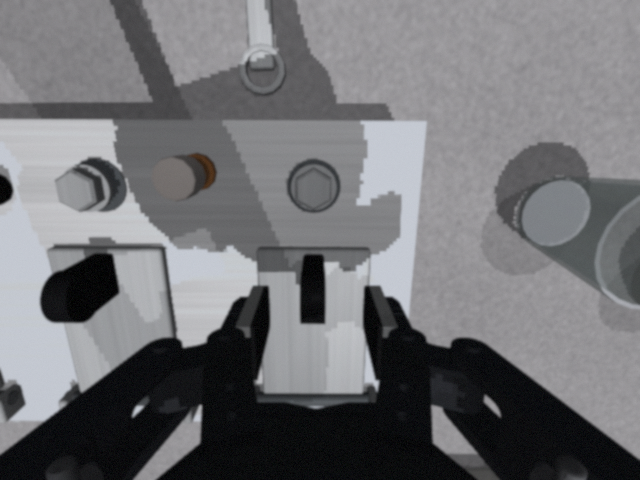

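The left bolt at (313,186) sits visibly lower than the middle bolt. The left fin at (313,290) is centred between the open jaws. I'll go down and grip.

```bash
python3 -m creep '[[0.5,0,0,0.012,0,0,0],[0.5,0,0,0.012,0,0,0],[0.5,0,0,0.009,0,0,0],[0.5,0,0,0,0,0,0],[0,0,0,0,0,0,0],[0,0,0,0,0,0,0],[0,0,0,0,0,0,0],[0,0,0,0,0,0,0],[0,0,0,0,0,0,0]]' 40
```

```text
t: 15.0
tool_pos: [0.5193, 0.2149, 0.0867]
tool_rot: [-0.049, -3.141, 0.008]
contact_force: [-0.9, -9.8, 1.5]
opening: 0.0111
```

```bash
python3 -m creep '[[0,0,-0.002,0,0,0,0],[0,0,0,0,0,0,0],[0,-0.003,0,-0.0073,0,0,0],[0,0,0,0,0,0,0],[0,-0.0036,0,-0.007,0,0,0],[0,0,0,0,0,0,0],[0,0,0,0,0,0,0]]'
```

```text
t: 15.7
tool_pos: [0.5255, 0.2147, 0.1007]
tool_rot: [-0.048, -3.14, 0.002]
contact_force: [-1.7, -5.5, -3.7]
opening: 0.0113
```

```bash
python3 -m creep '[[0,-0.0042,-0.001,-0.0067,0,0,0],[0,0,0,0,0,0,0],[0,-0.0047,0,-0.0063,0,0,0],[0,0,0,0,0,0,0],[0,-0.0052,0,-0.0058,0,0,0],[0,0,0,0,0,0,0],[0,-0.0058,0,-0.0054,0,0,0],[0,0,0,0,0,0,0],[0,-0.0062,0,-0.0048,0,0,0],[0,0,0,0,0,0,0],[0,-0.0066,0,-0.0043,0,0,0],[0,0,0,0,0,0,0],[0,-0.0069,0,-0.0037,0,0,0],[0,0,0,0,0,0,0],[0,0,0,0,0,0,0]]'
python3 - <<'E'
from h import *
save('wrist','w5.png'); im=save('scene','s5.png')
c=calibration('scene');u,v=map(int,proj(c,[.52,.15,.1]));print(u,v)
y0=max(0,min(v-130,220));x0=max(0,min(u-160,320));a=im[y0:y0+260,x0:x0+320,::-1]
b=cv2.imread('pics/w5.png')[60:460,:][:, 0:640]
cv2.imwrite('pics/m5.png',np.hstack([cv2.resize(a,(432,351)),cv2.resize(b,(368,351))]))
E
```

```text
t: 17.2
tool_pos: [0.5656, 0.2132, 0.1381]
tool_rot: [0.048, 3.14, 0.001]
contact_force: [-2.7, 2.3, -1.6]
opening: 0.0115
341 248
```

View pics/m5.png

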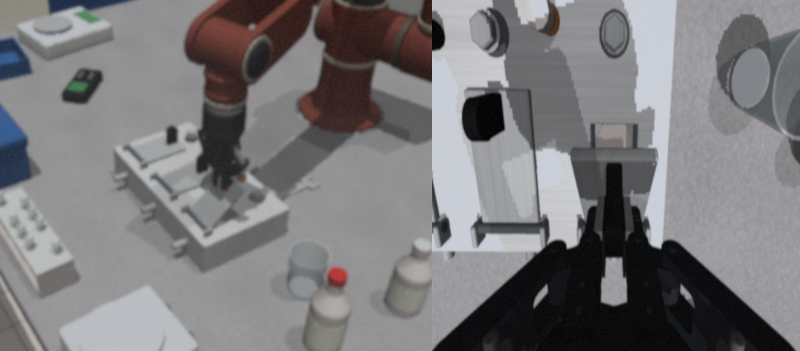

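The scene view shows the left cap tilted up with the fin in the fingers. The wrist view shows the open seat under it, the middle cap shut, and the vial and beaker in place. The hand moved 46 mm forward and 51 mm up, which is 45 degrees on the hinge arc. I'll hand it in.

```bash
python3 -c "
from h import *
o=ctrl.get_obs();print(o['t'],o['tool_pos'],o['opening'],o['contact_force']);finish_job()"
```

```text
17.3 [0.5655267  0.21313499 0.13800224] 0.011372135171537406 [-2.46787525  3.3026152  -1.25060348]
the job is handed in; nothing more can be done
```

I tapped the three bolts from left to right and found the left one loose. I then lifted the left cap by its fin to about 45 degrees and handed the job in at 17.3 s, still holding it open.

- **Taps:** The left bolt sank about 8 mm at 1–2 N and bottomed at 5.8 N. The middle and right bolts held at 11.7 N and 11.6 N with almost no give.
- **Cap angle:** This is worked out from the hand's path (46 mm forward, 51 mm up), not measured directly. The last pictures fit it: they show the cap raised, its seat open, and the fin between the fingers (11.4 mm opening).
- **Other parts:** The middle cap, vial and beaker looked undisturbed in those pictures. I didn't check the other bystanders, including the stopper, or the right cap separately at the end, and no measured reading disagreed.

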